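# Square up and finish the slat tower on the changing table

### The arm

A 6-joint arm with a two-finger parallel gripper is mounted at the origin on the work surface. World frame = base frame: x ahead of the robot, y to its left, z up, the work surface at z = 0. Lengths are in mm, angles in rad, forces in N, time in s.
With the tool pointing down it reaches from about 350 to 975 mm from the base axis. Payload 7.1 kg.
Tool frame: the origin (TCP) lies midway between the tips of the shut fingers; the grasp point (between the pads) lies 19 mm behind it; z points along the fingers, x is the direction in which the jaws open and shut, and the axes are right-handed (so a half turn about z gives the same grasp; the last joint's range is limited). The gripper opens to 88 mm and grips with 3 to 60 N. Pads are 20 mm wide; open, the fingers measure 115 mm over their backs; the gripper's body (75 mm by 178 mm) begins 61 mm behind the grasp point.
Start: joints at [-1.127, 0.423, 1.63, -0, 1.089, -0.019], TCP at [279.048, -559.228, 182.975] pointing down, gripper open.
Joint ranges: [-3, 3], [-0.9, 2.11], [0.09, 2.58], [-1.31, 4.45], [0.11, 2.69], [-2.54, 2.54]. Speed limits (rad/s): [2.39, 2.39, 3.01, 3.14, 3.14, 3.14].

### API

Orientations are given as a rotation vector (axis times angle).
In Python, from workcell import telemetry, imaging, ticket gives the robot as it stands.
- The arm moves only by the tool jog_arm, never from a script. Its arguments are lists of equal length, an entry for each row: "travel": the shift along the world's x, y, z in units of 400 mm (1.0 is 400 mm), a list of three; "dr": the turn, a rotation vector about the world's x, y, z in units of 90 degrees (1.0 is 90 degrees), a list of three. In form: {"travel": [[tx, ty, tz], ...], "dr": [[wx, wy, wz], ...]}. A call has exactly 10 rows; each row is the pose to reach, as a shift and turn from the pose measured when the call began; what a row does not reach only later rows make up. A row lasts 1/10 s, in which the tool goes at most 50 mm and 8.59 degrees, less where a joint would pass 70% of its speed; a pose out of reach is approached as far as the arm can. A call with a number of a shift or a turn outside -1 to 1 is refused whole. A call with a gripper value outside its range is refused whole. "hand" is the opening, from -1 (shut) to 1 (fully open), set as the call begins (left out, the last holds). The fingers move at their own pace and stop on an object; the grip force is fixed at half the most. Time passes only in rows, so rows that repeat a pose let the fingers close, or fill a call up. It gives the time, the measured TCP pose, the force and the opening at its end, in the units of the state.
- telemetry.get_obs(): the state, without advancing time (a new reading comes with each control period).
- imaging.get_image(name): name is "scene" or "top" or "wrist"; returns a dict with "pixels" (420x560x3 uint8, red, green, blue), "range_z" (420x560 float32, mm along the optical axis (not along the pixel's ray), 0 where there is no reading), "fx", "fy", "cx", "cy" (pixels), "extrinsics" (4x4, takes a point from world to camera coordinates). Camera axes: x right, y down, z forward; pixel columns grow to the right and rows downward; lengths in mm; the calibration is good to about 2 mm. A picture is of the moment at which its call begins.
- ticket.close_job(): hands the job in, once; it reports no verdict.
The state is a dict: "t": time; "qpos": joint angles; "qvel": joint speeds; "joint_torque": joint torques, N m; "ee_pos": TCP position; "orientation": TCP orientation; "ft_force": force on the tool from outside, world axes, zero at the start; "moment": the same for the moment, N m; "width": finger opening in mm.
Only numpy, scipy, OpenCV 4.12 (cv2) and the standard library are available. Lean on these libraries where they do the work, as an engineer would, in place of code of your own. Each camera call takes 0.05 s, during which the arm holds its last target. There are 200 camera calls.

### The job

The toy slat tower has been nudged crooked: slide the red slat, without lifting it off the tower, back out until it is flush with the ends of the dark battens and parallel to the yellow slat. Then lay the two green slats crosswise on the red and yellow ones, one straight above each batten and flush all round, so that the tower stands square. Leave the other things undisturbed.

Things in the scene. Friction and masses are not known exactly. Their poses are not given: they have to be found in the camera images.
- board: White board 170 x 170 x 10 mm, fixed; origin: centre of its underside, at table height. Two dark-brown battens (160 x 30 x 20 mm) are glued on it along its x, middle lines at y = +65 and -65 mm, spanning z = 10 to 30 mm and ending at x = +80 and -80 mm. A slat flush across the batten ends lies along y with its middle at x = -65 (red) or +65 mm (yellow).
- slat_red: Red wooden slat 160 x 30 x 20 mm, about 70 g, loose. Origin: centre of its underside; x along its length. Starts askew across the battens (underside 30 mm above the table), turned up to 15 degrees from the board's y and 23 to 37 mm in from its place at the batten ends on the board's -x side, with an open gap of at least 40 mm between it and the yellow slat.
- slat_yellow: Yellow wooden slat, same size and axes as the red one, loose. It already lies rightly across the battens (along the board's y), flush with their ends at the board's +x side, underside 30 mm above the table; it should stay there.
- slat_green1: Green wooden slat, same size, mass and axes as the red one, flat on the table left or right of the board. It belongs in the third layer, along the board's x above either batten (y = +65 or -65 mm), underside 50 mm above the table. The two green slats are alike.
- slat_green2: The other green slat, alike in all respects.
- bottle: Empty glass baby bottle, 58 mm across, 144 mm tall, standing behind the board. Bystander. Origin: centre of its underside.
- hairbrush: Blue plastic hairbrush, 170 x 44 x 24 mm, lying on the table beside the board. Bystander. Origin about the middle of its length at the table; x along it, from handle to head.
- nail_file: Stainless steel nail file with white handle, 165 x 16 x 6 mm, lying on the table beside the board. Bystander. Origin near the middle of its length; x along it, from handle to tip.
- pacifier: Yellow silicone pacifier, 42 mm across, 32 mm high, teat up, on the table behind the board. Bystander. Origin: centre of its underside.
- cream_jar: White ceramic cream jar, 60 mm across, 50 mm tall, standing behind the board. Bystander. Origin: centre of its underside.

How it is judged (in metres and radians):
On the way:
1. the red slat has been slid flush with the batten ends and parallel to the yellow slat, before any green slat is on the tower (x of slat_red in the frame of board between -0.073 and -0.057 m and y of slat_red in the frame of board between -0.015 and 0.015 m and z of slat_red in the frame of board between 0.026 and 0.034 m and angle between the x axis of slat_red and the y axis of board, either way round below 0.1 rad and linear speed of slat_red below 0.02 m/s and height (world z) of each of slat_green1, slat_green2 below 0.04 m), for 0.2 s.
At the end, for the whole second after the job is handed in: Red and yellow slats flat across the battens, flush with the batten ends within 8 mm, centred within 15 mm, square within 0.1 rad; a green slat at rest on them above each batten within 10 mm sideways, 14 mm lengthwise, 0.1 rad and 4 mm in height (x of slat_red in the frame of board between -0.073 and -0.057 m and y of slat_red in the frame of board between -0.015 and 0.015 m and z of slat_red in the frame of board between 0.026 and 0.034 m and angle between the x axis of each of slat_red, slat_yellow and the y axis of board, either way round below 0.1 rad and x of slat_yellow in the frame of board between 0.057 and 0.073 m and y of slat_yellow in the frame of board between -0.015 and 0.015 m and z of slat_yellow in the frame of board between 0.026 and 0.034 m and ((y of slat_green1 in the frame of board between 0.055 and 0.075 m and x of slat_green1 in the frame of board between -0.014 and 0.014 m and z of slat_green1 in the frame of board between 0.046 and 0.054 m and angle between the x axis of each of slat_green1, slat_green2 and the x axis of board, either way round below 0.1 rad and linear speed of each of slat_green1, slat_green2 below 0.02 m/s and y of slat_green2 in the frame of board between -0.075 and -0.055 m and x of slat_green2 in the frame of board between -0.014 and 0.014 m and z of slat_green2 in the frame of board between 0.046 and 0.054 m) or (y of slat_green1 in the frame of board between -0.075 and -0.055 m and x of slat_green1 in the frame of board between -0.014 and 0.014 m and z of slat_green1 in the frame of board between 0.046 and 0.054 m and angle between the x axis of each of slat_green1, slat_green2 and the x axis of board, either way round below 0.1 rad and linear speed of each of slat_green1, slat_green2 below 0.02 m/s and y of slat_green2 in the frame of board between 0.055 and 0.075 m and x of slat_green2 in the frame of board between -0.014 and 0.014 m and z of slat_green2 in the frame of board between 0.046 and 0.054 m))); the robot touches nothing.
It fails at once if the red slat is lifted off the tower (more than 8 mm) or falls off it (height (world z) of slat_red above 0.038 m or height (world z) of slat_red below 0.022 m).
It fails at once if a bystander (bottle, hairbrush, nail file, pacifier, cream jar) is moved more than 25 mm or tipped (distance of any of bottle, hairbrush, nail_file, pacifier, cream_jar from where it was at the start of the episode above 0.025 m or angle between any of bottle, hairbrush, nail_file, pacifier, cream_jar's own z axis and vertical above 0.5 rad).
It also fails if it takes over 58 s, if anything falls off the work surface, if the arm or the gripper's body presses on something with over 40 N, if the wrist force passes 120 N, or if a joint passes its speed limit or range.

## Working session

There is one attempt and no reset: what is moved stays moved. The work goes in short steps, Python scripts to look and compute and a tool call to move; the robot and the scene stay as the last step left them, time stands still between calls to the robot, and variables do not carry over. Pictures are saved under pics/ and viewed, about 8 in all and at most 12, crops included, and the job is handed in when it is done.

Besides the shell and the picture viewer there is one more tool, called as name(argument=value, ...) on one line, values as JSON. jog_arm: Moves the arm, as the interface text tells. Its arguments: {"type":"object","properties":{"travel":{"type":"array"},"dr":{"type":"array"},"hand":{"type":"number"}},"required":["travel","dr"]}

```bash
mkdir -p pics; ls
python3 - <<'E'
from workcell import telemetry, imaging
import cv2,numpy as np
o=telemetry.get_obs();print({k:np.round(v,3) for k,v in o.items()})
for n in("top","scene"):
    d=imaging.get_image(n);cv2.imwrite(f"pics/{n}0.png",d["pixels"][:,:,::-1]);np.savez(f"{n}0.npz",**d)
    print(n,d["fx"],d["fy"],d["cx"],d["cy"],np.round(d["extrinsics"],3).tolist())
E
```

```text
pics
{'t': np.float64(0.0), 'qpos': array([-1.127,  0.424,  1.631,  0.   ,  1.089, -0.019]), 'qvel': array([-0.   ,  0.001, -0.   ,  0.   ,  0.001, -0.002]), 'joint_torque': array([ 2.0000e-03, -5.4462e+01, -2.7366e+01,  6.4000e-02,  2.3000e-02,
       -0.0000e+00]), 'ee_pos': array([ 278.794, -558.679,  182.193]), 'orientation': array([-2.671e+00,  1.652e+00,  2.000e-03]), 'ft_force': array([ 0.006, -0.26 ,  0.178]), 'moment': array([0.023, 0.015, 0.065]), 'width': np.float64(87.661)}
top 391.9679832637446 391.9679832637446 285.09391913301585 208.39301718139342 [[0.006, -0.999, 0.036, -22.95], [-0.992, -0.011, -0.124, 630.421], [0.124, -0.035, -0.992, 717.511], [0.0, 0.0, 0.0, 1.0]]
scene 513.0777376943992 513.0777376943992 278.6928090925422 206.28212475628462 [[-0.178, 0.984, 0.004, 116.861], [0.567, 0.106, -0.817, -321.27], [-0.805, -0.143, -0.576, 1766.446], [0.0, 0.0, 0.0, 1.0]]
```

View pics/top0.png

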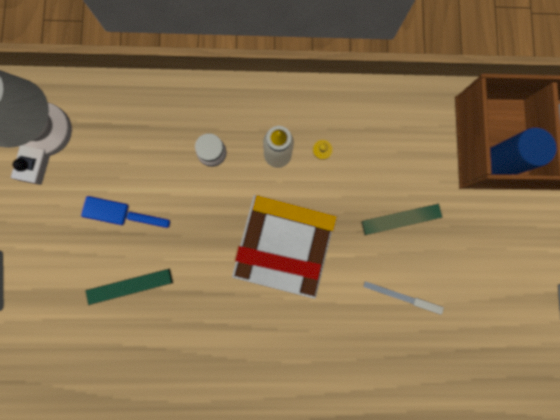

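View pics/scene0.png

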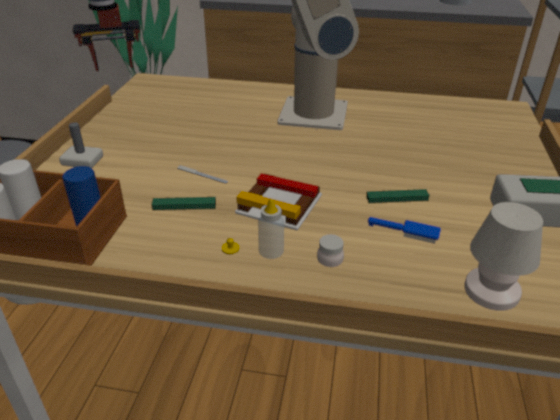

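The top view shows the board around (285,247) with yellow at (294,213) and red at (278,263). The green slats are at (130,287) and (402,219), the brush at (125,213), the file at (402,298) and the jar, bottle and pacifier along row 150. The scene view agrees with this.

```bash
cat > h.py <<'E'
import numpy as np,cv2
from workcell import telemetry, imaging
HSV={"red":[((0,150,60),(6,255,255)),((174,150,60),(180,255,255))],"yellow":[((18,150,90),(30,255,255))],"green":[((50,80,20),(92,255,160))],"brown":[((3,80,25),(14,220,130))],"blue":[((105,150,50),(125,255,255))]}
def mask(d,c):
    h=cv2.cvtColor(d["pixels"],cv2.COLOR_RGB2HSV);m=0
    for lo,hi in HSV[c]: m=m|cv2.inRange(h,lo,hi)
    return cv2.morphologyEx(m,cv2.MORPH_OPEN,np.ones((2,2),np.uint8))
def pts(d):
    """world point per pixel from range_z"""
    v,u=np.mgrid[:420,:560];z=d["range_z"]
    P=np.stack([(u-d["cx"])/d["fx"]*z,(v-d["cy"])/d["fy"]*z,z],-1);E=d["extrinsics"]
    return (P-E[:3,3])@E[:3,:3]
def ray(d,uv,h):
    """pixels onto plane z=h"""
    uv=np.atleast_2d(uv).astype(float);E=d["extrinsics"];R=E[:3,:3]
    r=np.c_[(uv[:,0]-d["cx"])/d["fx"],(uv[:,1]-d["cy"])/d["fy"],np.ones(len(uv))]@R
    C=-E[:3,3]@R;return (C+r*((h-C[2])/r[:,2])[:,None])[:,:2]
def rect(P):
    (c,s,a)=cv2.minAreaRect(P.astype(np.float32));b=np.deg2rad(a)
    if s[0]<s[1]: b+=np.pi/2;s=s[::-1]
    b=(b+np.pi/2)%np.pi-np.pi/2
    return np.round(c,1),np.round(s,1),round(b,4)
def find(d,c,amin=150,lo=None,zs=None):
    n,L,S,_=cv2.connectedComponentsWithStats(mask(d,c));W=pts(d);out=[]
    for i in range(1,n):
        if S[i,4]<amin: continue
        k=(L==i)&(d["range_z"]>0);Z=W[k][:,2]
        zt=np.percentile(Z,80) if len(Z) else 0
        t=k&(abs(W[...,2]-zt)<6)
        if t.sum()<50: continue
        v,u=np.nonzero(t)
        out.append((S[i].tolist(),round(float(np.median(W[t][:,2])),1),rect(ray(d,np.c_[u,v],np.median(W[t][:,2])))))
    return out
E
python3 - <<'E'
from h import *
for n in("top","scene"):
    d=dict(np.load(f"{n}0.npz"))
    for c in HSV:
        for f in find(d,c,100): print(n,c,*f)
E
```

```text
top red [237, 247, 85, 34, 1273] 50.7 (array([526.9,  -6.1]), array([156.6,  29.8]), np.float64(1.3563))
top yellow [272, 131, 15, 15, 175] 140.4 (array([745.5,  -2.6]), array([13.9, 12.6]), np.float64(1.1104))
top yellow [314, 141, 20, 19, 308] 9.0 (array([756.4, -96.1]), array([38.2, 37.2]), np.float64(-0.0031))
top yellow [254, 196, 84, 36, 1338] 50.7 (array([620.4, -36.6]), array([157. ,  29.1]), np.float64(1.3188))
top green [430, 206, 11, 12, 101] 20.9 (array([ 628.5, -319.6]), array([22.8, 19.5]), np.float64(0.206))
top green [88, 272, 84, 33, 1110] 20.9 (array([478.5, 276.7]), array([157.5,  24.8]), np.float64(-1.3115))
top brown [457, 74, 103, 116, 8071] 95.6 (array([ 778.6, -457.7]), array([198.1, 161.2]), np.float64(-0.0071))
top brown [244, 212, 22, 39, 477] 30.7 (array([587.9,  40.1]), array([68.9, 25.7]), np.float64(-0.2393))
top brown [309, 230, 21, 39, 477] 30.7 (array([553.9, -84.4]), array([70.3, 27.4]), np.float64(-0.2439))
top brown [237, 263, 16, 16, 187] 30.7 (array([510.7,  59.8]), array([26., 26.]), np.float64(1.3336))
top brown [302, 278, 17, 18, 232] 30.9 (a
[... 549 characters left out ...]
18.2]), array([88.7, 55.1]), np.float64(-1.4703))
scene green [369, 191, 60, 12, 566] 18.1 (array([489.8, 281.8]), array([157. ,  31.8]), np.float64(-1.3016))
scene green [154, 199, 62, 11, 614] 18.3 (array([ 622.7, -248. ]), array([153.8,  30.9]), np.float64(-1.3861))
scene brown [0, 171, 127, 94, 5119] 93.8 (array([ 780.4, -487.1]), array([227.1, 211.1]), np.float64(1.5686))
scene brown [294, 196, 21, 29, 185] 28.7 (array([589.6,  47.5]), array([71.2, 25.7]), np.float64(-0.238))
scene blue [64, 168, 36, 55, 1197] 146.7 (array([ 738.2, -440.7]), array([63.8, 63.3]), np.float64(0.1851))
scene blue [370, 219, 71, 21, 589] 21.6 (array([625.8, 295.3]), array([159.7,  41.7]), np.float64(1.3823))
```

jog_arm(travel=[[0.45,0.9,0.15],[0.45,0.9,0.15],[0.45,0.9,0.15],[0.45,0.9,0.15],[0.45,0.9,0.15],[0.45,0.9,0.15],[0.45,0.9,0.15],[0.45,0.9,0.15],[0.45,0.9,0.15],[0.45,0.9,0.15]], dr=[[0,0,0.567],[0,0,0.567],[0,0,0.567],[0,0,0.567],[0,0,0.567],[0,0,0.567],[0,0,0.567],[0,0,0.567],[0,0,0.567],[0,0,0.567]], hand=0.4)

```text
t: 1.1
ee_pos: [459.3, -197.5, 242.3]
orientation: [3.124, -0.336, -0.002]
ft_force: [0.4, -0.9, -0.1]
width: 61.6
```

jog_arm(travel=[[0.17,0.485,0],[0.17,0.485,0],[0.17,0.485,0],[0.17,0.485,0],[0.17,0.485,0],[0.17,0.485,0],[0.17,0.485,0],[0.17,0.485,0],[0.17,0.485,0],[0.17,0.485,0]], dr=[[0,0,0],[0,0,0],[0,0,0],[0,0,0],[0,0,0],[0,0,0],[0,0,0],[0,0,0],[0,0,0],[0,0,0]])

```text
t: 2.1
ee_pos: [527.1, -4.6, 242.4]
orientation: [3.123, -0.338, -0.002]
ft_force: [0.0, 0.3, -1.2]
width: 61.3
```

```bash
cat >> h.py <<'E'
def look(tag,cols=("red","yellow","green","brown"),n="wrist",amin=400):
    from scipy.spatial.transform import Rotation as R
    o=telemetry.get_obs();x=R.from_rotvec(o["orientation"]).as_matrix()
    print("t",round(o["t"],2),"tcp",np.round(o["ee_pos"],1),"jaw",round(np.arctan2(x[1,0],x[0,0]),4),"zax",np.round(x[:,2],3),"F",np.round(o["ft_force"],1),"w",round(o["width"],1))
    d=imaging.get_image(n);cv2.imwrite(f"pics/{tag}.png",d["pixels"][:,:,::-1]);np.savez(f"{tag}.npz",**d)
    for c in cols:
        for f in find(d,c,amin): print(n,c,*f)
    return d
E
python3 -c "
from h import *
d=look('w1');print(np.round(d['extrinsics'],3).tolist(),d['fx'])"
```

```text
t 2.1 tcp [527.1  -4.6 242.4] jaw -0.2157 zax [-0.001  0.    -1.   ] F [ 0.   0.3 -1.2] w 61.3
wrist red [268, 112, 26, 128, 3070] 51.1 (array([526.1,  -4.9]), array([156.1,  29.5]), np.float64(1.3557))
wrist yellow [344, 120, 36, 128, 2995] 51.1 (array([620.2, -35.7]), array([157.8,  29.2]), np.float64(1.3202))
wrist yellow [483, 128, 38, 23, 562] 140.6 (array([743.4,  -0. ]), array([18.6, 10.9]), np.float64(-0.4036))
wrist yellow [443, 187, 31, 29, 646] 9.2 (array([756.9, -95.4]), array([40.1, 38.5]), np.float64(-0.2151))
wrist brown [247, 116, 22, 24, 525] 31.1 (array([510.5,  59.7]), array([27.6, 24.9]), np.float64(1.3444))
wrist brown [293, 117, 59, 26, 1371] 31.2 (array([588.3,  40.6]), array([71.3, 27.6]), np.float64(-0.2437))
wrist brown [247, 214, 23, 24, 544] 31.0 (array([481.5, -64.3]), array([31.2, 28.5]), np.float64(1.3452))
wrist brown [293, 215, 50, 25, 1156] 31.1 (array([559.4, -84.1]), array([65.5, 31.3]), np.float64(-0.215))
wrist brown [162, 241, 58, 74, 1571] 343.6 (array([493.2,  13.2]), array([11.7,  8.4]), np.float64(-0.2146))
wrist brown [344, 241, 57, 74, 1620] 343.9 (array([563.8,  -1.9]), array([11.6,  8.4]), np.float64(-0.2145))
wrist brown [538, 279, 22, 36, 545] 367.1 (array([603.8,   6.2]), array([10.3,  6. ]), np.float64(1.3563))
wrist brown [366, 350, 28, 40, 587] 363.1 (array([557.7, -11.9]), array([14. ,  3.4]), np.float64(1.3643))
wrist brown [543, 350, 17, 50, 441] 373.5 (array([598.6, -13.5]), array([16.4,  4.2]), np.float64(-1.5568))
[[0.977, -0.214, -0.001, -514.515], [-0.205, -0.94, 0.273, 53.353], [-0.06, -0.267, -0.962, 478.898], [0.0, 0.0, 0.0, 1.0]] 326.02721474964926
```

jog_arm(travel=[[-0.0025,0,-0.1],[-0.0025,0,-0.2],[-0.0025,0,-0.3],[-0.0025,0,-0.4],[-0.0025,0,-0.45],[-0.0025,0,-0.5],[-0.0025,0,-0.52],[-0.0025,0,-0.54],[-0.0025,0,-0.54],[-0.0025,0,-0.54]], dr=[[0,0,0],[0,0,0],[0,0,0],[0,0,0],[0,0,0],[0,0,0],[0,0,0],[0,0,0],[0,0,0],[0,0,0]])

```text
t: 3.15
ee_pos: [526.7, -4.4, 27.1]
orientation: [3.123, -0.338, -0.0]
ft_force: [-0.1, 0.3, 1.0]
width: 61.4
```

jog_arm(travel=[[0,0,0],[0,0,0],[0,0,0],[0,0,0],[0,0,0],[0,0,0],[0,0,0],[0,0,0],[0,0,0],[0,0,0]], dr=[[0,0,0],[0,0,0],[0,0,0],[0,0,0],[0,0,0],[0,0,0],[0,0,0],[0,0,0],[0,0,0],[0,0,0]], hand=-1)

```text
t: 4.15
ee_pos: [526.7, -4.4, 27.1]
orientation: [3.123, -0.338, -0.0]
ft_force: [-0.4, 0.7, 0.3]
width: 0.6
```

```bash
python3 -c "
from h import *
d=look('w2',("red","yellow")) if 0 else look('w2',('red','yellow'))
t=look('t2',('red','yellow'),'top')
cv2.imwrite('pics/c2.png',np.hstack([d['pixels'],cv2.resize(t['pixels'][150:340,180:390],(464,420))])[:,::1,::-1][:, :1024])
a=cv2.imread('pics/c2.png');cv2.imwrite('pics/c2.png',cv2.resize(a,(800,328)))"
```

```text
t 4.15 tcp [526.7  -4.4  27.1] jaw -0.2154 zax [-0.  0. -1.] F [-0.4  0.7  0.3] w 0.6
wrist red [253, 107, 56, 163, 7476] 51.2 (array([532.6,  27.2]), array([92. , 29.5]), np.float64(1.3564))
wrist yellow [412, 125, 86, 190, 9740] 51.2 (array([625.2, -14.2]), array([114.6,  30.9]), np.float64(1.3349))
wrist yellow [404, 350, 48, 24, 1023] 51.1 (array([ 602.4, -104.1]), array([28.8, 17.4]), np.float64(-0.2504))
t 4.2 tcp [526.7  -4.4  27.1] jaw -0.2153 zax [-0. -0. -1.] F [-0.   0.3  0.4] w 0.9
top yellow [254, 196, 84, 33, 789] 50.7 (array([620.4, -36.6]), array([157. ,  29.2]), np.float64(1.3199))
```

View pics/c2.png

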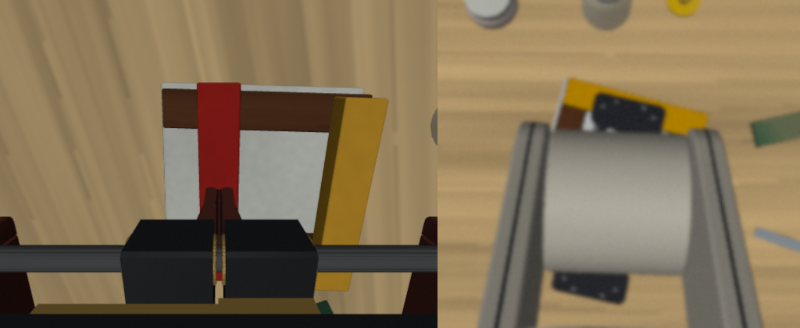

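```bash
python3 -c "
from h import *
d=dict(np.load('w2.npz'));W=pts(d)
for v in range(225,420,12): print(v,[tuple(int(a) for a in W[v,u]) for u in (250,262,272,280,288,300)])
s=imaging.get_image('scene');np.savez('s2.npz',**s)
a=cv2.resize(d['pixels'][220:400,180:380],(400,360));b=cv2.resize(s['pixels'][110:230,230:360],(390,360))
cv2.imwrite('pics/c3.png',np.hstack([a,b])[:,:,::-1])"
```

```text
225 [(504, 0, 10), (518, 10, 51), (523, 9, 50), (528, 8, 51), (532, 7, 50), (539, 5, 50)]
237 [(502, -9, 11), (516, 2, 49), (522, 2, 51), (526, 1, 51), (531, 0, 51), (538, -1, 51)]
249 [(500, -18, 11), (519, 8, 81), (523, 6, 80), (527, 4, 77), (531, 5, 80), (536, -9, 50)]
261 [(497, -27, 10), (520, 8, 96), (524, 6, 94), (527, 4, 91), (531, 5, 95), (536, 4, 95)]
273 [(495, -36, 11), (520, 8, 107), (524, 6, 106), (526, 0, 95), (531, 5, 106), (536, 4, 106)]
285 [(525, 29, 156), (528, 28, 155), (530, 27, 155), (525, -4, 96), (534, 27, 155), (537, 26, 156)]
297 [(525, 29, 161), (528, 28, 160), (530, 28, 161), (524, -10, 97), (534, 27, 162), (537, 26, 161)]
309 [(526, 29, 166), (528, 28, 166), (530, 27, 165), (516, -45, 51), (534, 25, 163), (537, 26, 166)]
321 [(526, 29, 171), (528, 28, 170), (530, 27, 170), (531, 22, 163), (533, 23, 165), (536, 26, 171)]
333 [(526, 27, 172), (528, 26, 172), (530, 25, 171), (531, 20, 165), (533, 22, 168), (536, 25, 172)]
345 [(525, 24, 172), (527, 23, 171), (529, 23, 171), (530, 17, 164), (532, 20, 169), (535, 21, 171)]
357 [(524, 21, 172), (527, 21, 172), (529, 20, 172), (508, -81, 49), (532, 16, 168), (535, 18, 171)]
369 [(524, 18, 172), (526, 17, 172), (528, 17, 172), (497, -133, 1), (531, 12, 168), (534, 15, 171)]
381 [(523, 15, 171), (525, 15, 172), (527, 14, 172), (529, 13, 172), (531, 12, 171), (533, 12, 171)]
393 [(523, 15, 175), (525, 14, 174), (528, 14, 175), (529, 13, 175), (531, 13, 175), (533, 11, 174)]
405 [(525, 18, 182), (527, 17, 181), (529, 17, 181), (530, 17, 181), (531, 16, 181), (534, 16, 181)]
417 [(525, 19, 184), (527, 17, 184), (529, 18, 184), (530, 17, 183), (531, 17, 184), (533, 16, 184)]
```

View pics/c3.png

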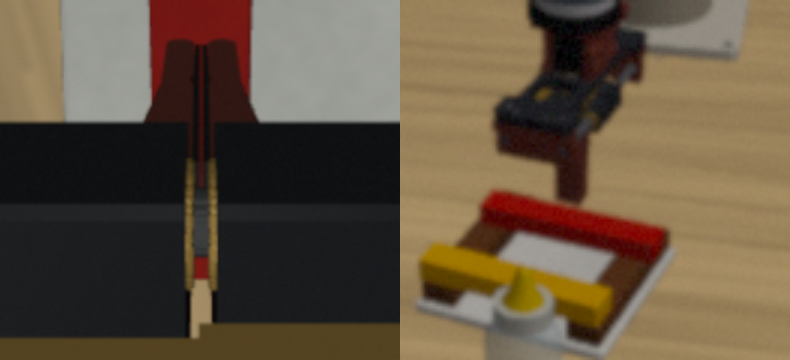

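The fingers have shut in the air above the red slat (tips at about (200,45) in the left crop, and clear of the slat in the scene crop). The real tip height therefore differs from the reported z of 27. I'll measure it from both views.

```bash
python3 -c "
from h import *
s=dict(np.load('s2.npz'));W=pts(s)
for v in range(158,186,2): print(v,[tuple(int(a) for a in W[v,u]) for u in (282,285,288,291)])
d=dict(np.load('w2.npz'));W=pts(d)
for v in range(238,252,1): print(v,[tuple(int(a) for a in W[v,u]) for u in (274,277,283,286)])
E=d['extrinsics'];print('cam',-E[:3,3]@E[:3,:3]);E=np.load('w1.npz')['extrinsics'];print('cam1',-E[:3,3]@E[:3,:3])
o=telemetry.get_obs();print(o['qpos'],o['ee_pos'])
"
```

```text
158 [(610, -1, 166), (620, 7, 172), (605, 11, 164), (529, 7, 121)]
160 [(609, -1, 160), (611, 5, 161), (605, 11, 158), (530, 7, 116)]
162 [(612, -1, 156), (609, 5, 155), (604, 11, 153), (527, 7, 108)]
164 [(609, -1, 149), (609, 5, 150), (601, 11, 146), (526, 7, 102)]
166 [(535, -14, 99), (534, -6, 99), (539, 1, 103), (530, 7, 99)]
168 [(537, -13, 94), (537, -6, 95), (546, 2, 101), (529, 7, 92)]
170 [(534, -14, 87), (538, -5, 90), (536, 1, 90), (525, 7, 84)]
172 [(529, -14, 77), (534, -6, 82), (533, 1, 82), (530, 8, 81)]
174 [(538, -13, 77), (532, -6, 75), (537, 1, 78), (527, 7, 73)]
176 [(532, -14, 68), (532, -6, 69), (536, 1, 72), (525, 7, 66)]
178 [(510, -17, 48), (428, -23, -3), (534, 1, 65), (431, -6, 0)]
180 [(522, -15, 49), (519, -8, 48), (524, 0, 52), (518, 6, 49)]
182 [(530, -14, 48), (525, -7, 46), (526, 0, 47), (527, 8, 50)]
184 [(532, -14, 44), (541, -4, 50), (535, 1, 48), (535, 9, 48)]
238 [(523, 1, 51), (524, 1, 51), (528, 0, 51), (530, 0, 51)]
239 [(523, 0, 50), (524, 0, 50), (528, 0, 51), (529, 0, 50)]
240 [(524, 6, 69), (524, 0, 50), (528, 0, 51), (531, 5, 69)]
241 [(
[... 198 characters left out ...]
526, 6, 75), (541, 68, 230), (530, 5, 73)]
245 [(524, 7, 76), (526, 6, 76), (529, 4, 71), (530, 5, 76)]
246 [(524, 6, 77), (526, 6, 77), (529, 4, 73), (530, 5, 77)]
247 [(524, 6, 78), (526, 6, 77), (529, 4, 75), (530, 5, 79)]
248 [(525, 7, 80), (526, 6, 79), (529, 4, 76), (530, 5, 79)]
249 [(524, 6, 80), (526, 6, 80), (529, 4, 78), (530, 5, 81)]
250 [(525, 6, 82), (526, 5, 80), (529, 4, 78), (530, 6, 83)]
251 [(525, 6, 83), (526, 5, 81), (529, 4, 79), (530, 5, 84)]
cam [541.54466886  68.08324258 230.05569496]
cam1 [542.16371294  67.8922613  445.38071281]
[-3.09560333e-02  5.20283976e-01  1.93642993e+00  1.11821387e-05
  6.84984940e-01  1.84443390e-01] [526.72514871  -4.40235494  27.06763506]
```

Both views put the shut fingertips at z ≈ 68–69, while the telemetry says 27. The reported z therefore reads about 42 mm low, and x and y agree. I'll treat true z as reported + 42, then reopen and go down in steps.

jog_arm(travel=[[0,0,0],[0,0,0],[0,0,0],[0,0,0],[0,0,0],[0,0,0],[0,0,0],[0,0,-0.02],[0,0,-0.04],[0,0,-0.05]], dr=[[0,0,0],[0,0,0],[0,0,0],[0,0,0],[0,0,0],[0,0,0],[0,0,0],[0,0,0],[0,0,0],[0,0,0]], hand=0.4)

```text
t: 5.3
ee_pos: [526.0, -4.4, 5.9]
orientation: [3.123, -0.338, -0.003]
ft_force: [-0.4, -0.6, 0.7]
width: 61.4
```

jog_arm(travel=[[0,0,-0.01],[0,0,-0.02],[0,0,-0.03],[0,0,-0.04],[0,0,-0.05],[0,0,-0.06],[0,0,-0.06],[0,0,-0.06],[0,0,-0.06],[0,0,-0.06]], dr=[[0,0,0],[0,0,0],[0,0,0],[0,0,0],[0,0,0],[0,0,0],[0,0,0],[0,0,0],[0,0,0],[0,0,0]])

```text
t: 6.3
ee_pos: [526.2, -4.4, -17.9]
orientation: [3.123, -0.338, -0.002]
ft_force: [-0.5, -0.4, -0.3]
width: 61.6
```

jog_arm(travel=[[0,0,0],[0,0,0],[0,0,0],[0,0,0],[0,0,0],[0,0,0],[0,0,0],[0,0,0],[0,0,0],[0,0,0]], dr=[[0,0,0],[0,0,0],[0,0,0],[0,0,0],[0,0,0],[0,0,0],[0,0,0],[0,0,0],[0,0,0],[0,0,0]], hand=-1)

```text
t: 7.3
ee_pos: [526.2, -4.4, -17.9]
orientation: [3.123, -0.338, -0.002]
ft_force: [0.8, 0.4, 1.0]
width: 30.0
```

```bash
python3 -c "
from h import *
d=look('w3',('red','yellow'))"
```

```text
t 7.3 tcp [526.2  -4.4 -17.9] jaw -0.2154 zax [-0.001  0.    -1.   ] F [0.8 0.4 1. ] w 30.0
wrist red [244, 103, 75, 212, 14632] 51.2 (array([532.2,  26.6]), array([94.1, 29.9]), np.float64(1.362))
wrist red [251, 350, 61, 40, 2404] 51.2 (array([515.4, -50.7]), array([29.5, 22.8]), np.float64(-0.2139))
wrist yellow [461, 127, 99, 188, 12671] 51.2 (array([628.5,   1. ]), array([85.1, 32.2]), np.float64(1.3641))
wrist yellow [114, 349, 398, 54, 6581] 130.7 (array([534.6,  13.2]), array([79.9,  4.8]), np.float64(-0.2172))
```

jog_arm(travel=[[-0.005,0,0],[-0.015,0.001,0],[-0.026,0.002,0],[-0.037,0.003,0],[-0.048,0.004,0],[-0.06,0.005,0],[-0.07,0.006,0],[-0.079,0.006,0],[-0.079,0.006,0],[-0.079,0.006,0]], dr=[[0,0,0],[0,0,-0.004],[0,0,-0.008],[0,0,-0.012],[0,0,-0.016],[0,0,-0.02],[0,0,-0.02],[0,0,-0.02],[0,0,-0.02],[0,0,-0.02]])

```text
t: 8.35
ee_pos: [494.2, -2.0, -17.9]
orientation: [3.118, -0.387, -0.003]
ft_force: [-0.2, -0.3, 2.5]
width: 30.2
```

jog_arm(travel=[[0,0,0],[0,0,0],[0,0,0],[0,0,0],[0,0,0],[0,0,0],[0,0,0],[0,0,0],[0,0,0],[0,0,0]], dr=[[0,0,0],[0,0,0],[0,0,0],[0,0,0],[0,0,0],[0,0,0],[0,0,0],[0,0,0],[0,0,0],[0,0,0]], hand=0.4)

```text
t: 9.35
ee_pos: [494.3, -2.0, -17.9]
orientation: [3.118, -0.387, -0.003]
ft_force: [0.1, 1.2, -0.4]
width: 61.5
```

jog_arm(travel=[[0,0,0.02],[0,0,0.06],[0,0,0.15],[0,0,0.25],[0,0,0.35],[0,0,0.45],[0,0,0.45],[0,0,0.45],[0,0,0.45],[0,0,0.45]], dr=[[0,0,0],[0,0,0],[0,0,0],[0,0,0],[0,0,0],[0,0,0],[0,0,0],[0,0,0],[0,0,0],[0,0,0]])

```text
t: 10.35
ee_pos: [493.1, -2.0, 160.7]
orientation: [3.117, -0.387, -0.008]
ft_force: [-0.0, 0.5, 0.2]
width: 61.5
```

```bash
cat >> h.py <<'E'
TH=-0.247;X=np.array([np.cos(TH),np.sin(TH)]);Y=np.array([-X[1],X[0]]);C=np.array([557.6,-18.4])
def bf(c): return np.round([(np.array(c)-C)@X,(np.array(c)-C)@Y],1)
E
python3 -c "
from h import *
d=look('w4',('red','yellow','brown'))"
```

```text
t 10.35 tcp [493.1  -2.  160.7] jaw -0.2468 zax [-0.005  0.    -1.   ] F [-0.   0.5  0.2] w 61.5
wrist red [268, 111, 32, 157, 4654] 51.2 (array([493.8,  -3.2]), array([157.2,  28.7]), np.float64(1.3247))
wrist yellow [393, 112, 49, 158, 4815] 51.1 (array([619.9, -35.9]), array([157.3,  29.3]), np.float64(1.3192))
wrist yellow [511, 190, 41, 36, 983] 9.2 (array([756. , -95.2]), array([39.9, 38.3]), np.float64(0.9862))
wrist brown [299, 110, 107, 31, 3111] 31.2 (array([575.3,  44.2]), array([103.3,  27.7]), np.float64(-0.2462))
wrist brown [297, 230, 104, 85, 4010] 252.2 (array([531.7,  -0.8]), array([14.2,  7.7]), np.float64(-0.2439))
wrist brown [162, 241, 58, 74, 1580] 261.9 (array([460.1,  17. ]), array([11.6,  8. ]), np.float64(-0.2437))
wrist brown [538, 279, 22, 36, 571] 285.3 (array([570.4,   6.6]), array([10.3,  5.9]), np.float64(1.3325))
wrist brown [367, 350, 28, 40, 654] 281.3 (array([523.9, -10.3]), array([14. ,  3.5]), np.float64(1.326))
wrist brown [543, 350, 17, 50, 476] 291.6 (array([564.7, -12.9]), array([16.8,  4.2]), np.float64(1.5537))
```

jog_arm(travel=[[-0.03,0.12,0],[-0.03,0.24,0],[-0.03,0.36,0],[-0.03,0.48,0],[-0.03,0.6,0],[-0.03,0.698,0],[-0.03,0.698,0],[-0.03,0.698,0],[-0.03,0.698,0],[-0.03,0.698,0]], dr=[[0,0,0.06],[0,0,0.12],[0,0,0.18],[0,0,0.24],[0,0,0.3],[0,0,0.322],[0,0,0.322],[0,0,0.322],[0,0,0.322],[0,0,0.322]])

```text
t: 11.4
ee_pos: [481.1, 275.8, 160.3]
orientation: [3.114, 0.403, -0.008]
ft_force: [-0.1, -1.1, 0.0]
width: 61.4
```

```bash
sed -i 's/"green":\[((50,80,20),(92,255,160))\]/"green":[((45,45,15),(95,255,170))]/' h.py; python3 -c "
from h import *
d=look('w5',('green','blue'))
t=look('t5',('red','yellow','brown','green'),'top',150)
import sys"
```

```text
t 11.4 tcp [481.1 275.8 160.3] jaw 0.2572 zax [-0.005 -0.003 -1.   ] F [-0.1 -1.1  0. ] w 61.4
wrist green [267, 107, 29, 146, 3948] 21.2 (array([478.7, 279.6]), array([156.1,  28.6]), np.float64(-1.3086))
wrist blue [365, 127, 101, 140, 4279] 24.8 (array([614.8, 294.7]), array([159.8,  42.9]), np.float64(1.3725))
t 11.45 tcp [481.2 275.9 160.5] jaw 0.2572 zax [-0.005 -0.003 -1.   ] F [ 0.8 -0.6  0.2] w 61.6
top red [236, 263, 84, 36, 1289] 50.7 (array([494.7,  -4. ]), array([155.9,  30. ]), np.float64(1.3234))
top yellow [272, 131, 15, 15, 176] 140.9 (array([745.2,  -2.9]), array([13.7, 12.4]), np.float64(-1.5534))
top yellow [314, 141, 19, 19, 306] 9.9 (array([757.1, -97. ]), array([36.2, 35.1]), np.float64(-0.0034))
top yellow [254, 196, 84, 36, 1338] 50.8 (array([620.4, -36.6]), array([157. ,  29.1]), np.float64(1.3188))
top brown [457, 74, 103, 116, 8021] 95.6 (array([ 778.2, -457.4]), array([197.4, 161.3]), np.float64(-0.0075))
top brown [240, 213, 26, 53, 689] 30.8 (array([572.7,  44.1]), array([98.4, 25.6]), np.float64(-0.24))
top brown [305, 230, 25, 54, 731] 30.7 (array([540.7, -81.2]), array([97.4, 27.2]), np.float64(-0.243))
top brown [10, 305, 51, 46, 581] 371.3 (array([451.5, 249.3]), array([42.7, 15.5]), np.float64(-0.8585))
top green [419, 206, 23, 15, 243] 20.7 (array([ 625.7, -309.6]), array([43.2, 25.3]), np.float64(-1.3451))
top green [87, 271, 86, 34, 1213] 20.9 (array([478.6, 277.3]), array([158.6,  26.3]), np.float64(-1.311))
```

View pics/w5.png

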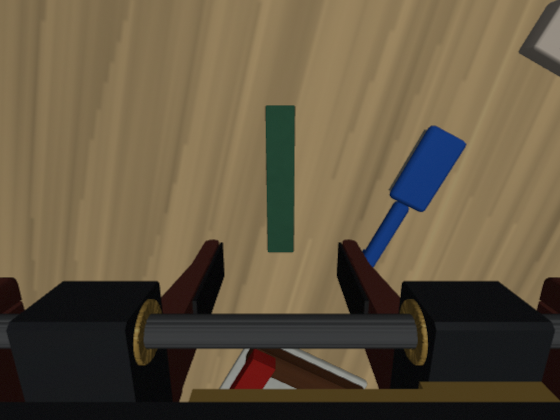

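jog_arm(travel=[[-0.006,0.008,-0.1],[-0.006,0.008,-0.2],[-0.006,0.008,-0.3],[-0.006,0.008,-0.38],[-0.006,0.008,-0.43],[-0.006,0.008,-0.46],[-0.006,0.008,-0.475],[-0.006,0.008,-0.485],[-0.006,0.008,-0.49],[-0.006,0.008,-0.49]], dr=[[0,0,0],[0,0,0],[0,0,0],[0,0,0],[0,0,0],[0,0,0],[0,0,0],[0,0,0],[0,0,0],[0,0,0]])

```text
t: 12.5
ee_pos: [479.4, 279.5, -34.7]
orientation: [3.114, 0.403, -0.006]
ft_force: [-0.8, -0.2, -0.0]
width: 61.3
```

jog_arm(travel=[[0,0,0],[0,0,0],[0,0,0],[0,0,0],[0,0,0],[0,0,0],[0,0,0],[0,0,0],[0,0,0],[0,0,0]], dr=[[0,0,0],[0,0,0],[0,0,0],[0,0,0],[0,0,0],[0,0,0],[0,0,0],[0,0,0],[0,0,0],[0,0,0]], hand=-1)

```text
t: 13.5
ee_pos: [479.5, 279.6, -34.5]
orientation: [3.114, 0.403, -0.005]
ft_force: [-1.2, 0.2, 5.4]
width: 29.4
```

jog_arm(travel=[[0,0,0.06],[0,0,0.16],[0,0,0.25],[0.04,-0.09,0.3],[0.08,-0.19,0.3],[0.12,-0.29,0.3],[0.16,-0.39,0.3],[0.2,-0.49,0.3],[0.234,-0.57,0.3],[0.234,-0.589,0.3]], dr=[[0,0,0],[0,0,0],[0,0,0.08],[0,0,0.17],[0,0,0.26],[0,0,0.35],[0,0,0.44],[0,0,0.53],[0,0,0.62],[0,0,0.679]])

```text
t: 14.5
ee_pos: [574.6, 40.7, 85.2]
orientation: [2.473, 1.931, -0.003]
ft_force: [-0.2, 1.1, -1.0]
width: 29.9
```

jog_arm(travel=[[0,0,0],[0,0,0],[0,0,0],[0,0,0],[0,0,0],[0,0,0],[0,0,0],[0,0,0],[0,0,0],[0,0,0]], dr=[[0,0,0],[0,0,0],[0,0,0],[0,0,0],[0,0,0],[0,0,0],[0,0,0],[0,0,0],[0,0,0],[0,0,0]])

```text
t: 15.5
ee_pos: [574.6, 40.7, 85.2]
orientation: [2.473, 1.931, -0.003]
ft_force: [-0.1, -0.1, -0.9]
width: 29.6
```

```bash
python3 -c "
from h import *
d=look('w6',('green','red','yellow'))
t=look('t6',('red','yellow','green'),'top',150)"
```

```text
t 15.5 tcp [574.6  40.7  85.2] jaw 1.3257 zax [ 0.001 -0.004 -1.   ] F [-0.1 -0.1 -0.9] w 29.6
wrist green [248, 103, 67, 213, 13333] 140.9 (array([546.1,  47.6]), array([103.5,  30.3]), np.float64(-0.2425))
wrist green [20, 264, 58, 52, 1744] 21.0 (array([ 599.1, -195.4]), array([51.2, 29.3]), np.float64(-1.3421))
wrist green [254, 349, 55, 41, 2212] 140.9 (array([630.3,  26.7]), array([29.1, 25.8]), np.float64(1.3289))
wrist red [81, 105, 167, 44, 6952] 51.2 (array([488.1, -22.8]), array([115.4,  28.1]), np.float64(1.3258))
wrist yellow [106, 273, 114, 25, 1006] 51.1 (array([598.9, -66. ]), array([92.7, 19.3]), np.float64(1.4823))
t 15.55 tcp [574.6  40.7  85.2] jaw 1.3257 zax [ 0.001 -0.004 -1.   ] F [ 0.3  0.4 -0.5] w 29.4
top red [251, 268, 35, 23, 516] 50.6 (array([497.1,  11.6]), array([67.2, 26.6]), np.float64(1.3334))
top yellow [272, 131, 15, 15, 180] 140.3 (array([745.4,  -2.9]), array([13.7, 12.4]), np.float64(-1.5615))
top yellow [314, 141, 20, 19, 309] 8.8 (array([756.4, -96.1]), array([38.3, 37.2]), np.float64(-0.0031))
top yellow [308, 209, 30, 23, 458] 50.8 (array([607.8, -85.1]), array([56.9, 29.3]), np.float64(1.3243))
top green [419, 206, 23, 15, 251] 20.6 (array([ 625.7, -309.8]), array([43. , 25.7]), np.float64(-1.3216))
top green [233, 262, 21, 22, 343] 140.5 (array([514.4,  54.2]), array([35.5, 27.4]), np.float64(-0.2313))
```

View pics/w6.png

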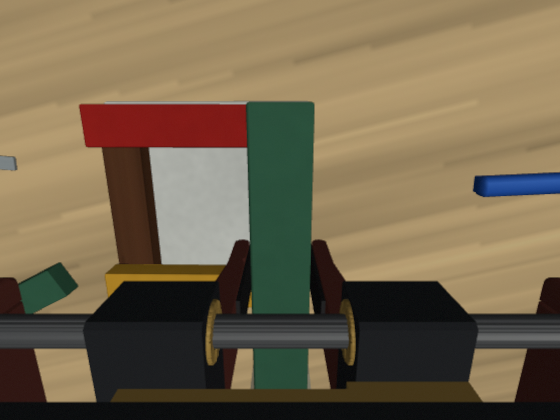

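jog_arm(travel=[[0.002,0.007,0],[0.002,0.007,-0.04],[0.002,0.007,-0.08],[0.002,0.007,-0.11],[0.002,0.007,-0.135],[0.002,0.007,-0.15],[0.002,0.007,-0.16],[0.002,0.007,-0.168],[0.002,0.007,-0.172],[0.002,0.007,-0.172]], dr=[[0,0,0],[0,0,0],[0,0,0],[0,0,0],[0,0,0],[0,0,0],[0,0,0],[0,0,0],[0,0,0],[0,0,0]])

```text
t: 16.6
ee_pos: [575.5, 43.4, 16.5]
orientation: [2.473, 1.931, -0.003]
ft_force: [-1.8, 0.3, -0.6]
width: 29.7
```

```bash
python3 -c "
from h import *
d=look('w7',('green','red','yellow'))"
```

```text
t 16.6 tcp [575.5  43.4  16.5] jaw 1.3256 zax [ 0.001 -0.004 -1.   ] F [-1.8  0.3 -0.6] w 29.7
wrist green [248, 103, 67, 213, 13341] 72.2 (array([547.1,  50.3]), array([103.5,  30.3]), np.float64(-0.245))
wrist green [254, 349, 55, 41, 2186] 72.2 (array([631.2,  29.4]), array([29.1, 25.8]), np.float64(1.3288))
wrist red [0, 100, 312, 61, 14868] 51.2 (array([491.5,  -9.7]), array([143.4,  28.9]), np.float64(1.3257))
wrist yellow [46, 349, 45, 20, 785] 51.1 (array([ 610.3, -101.7]), array([25.3, 13.4]), np.float64(1.3291))
```

jog_arm(travel=[[0,0,-0.002],[0,0,-0.002],[0,0,-0.002],[0,0,-0.002],[0,0,-0.002],[0,0,-0.002],[0,0,-0.002],[0,0,-0.002],[0,0,-0.002],[0,0,-0.002]], dr=[[0,0,0],[0,0,0],[0,0,0],[0,0,0],[0,0,0],[0,0,0],[0,0,0],[0,0,0],[0,0,0],[0,0,0]])

```text
t: 17.65
ee_pos: [575.6, 43.5, 15.8]
orientation: [2.473, 1.931, -0.003]
ft_force: [-0.3, 0.3, -1.0]
width: 30.0
```

jog_arm(travel=[[0,0,0],[0,0,0],[0,0,0],[0,0,0],[0,0,0],[0,0,0],[0,0,0],[0,0,0.03],[0,0,0.09],[0,0,0.2]], dr=[[0,0,0],[0,0,0],[0,0,0],[0,0,0],[0,0,0],[0,0,0],[0,0,0],[0,0,0],[0,0,0],[0,0,0]], hand=0.4)

```text
t: 18.65
ee_pos: [573.4, 43.3, 95.0]
orientation: [2.476, 1.932, -0.009]
ft_force: [0.9, -0.0, -0.2]
width: 61.1
```

jog_arm(travel=[[0.01,-0.08,0.1],[0.02,-0.18,0.2],[0.04,-0.3,0.2],[0.06,-0.42,0.2],[0.09,-0.54,0.2],[0.1,-0.65,0.2],[0.11,-0.73,0.2],[0.11,-0.73,0.2],[0.11,-0.73,0.2],[0.11,-0.73,0.2]], dr=[[0,0,-0.08],[0,0,-0.17],[0,0,-0.26],[0,0,-0.35],[0,0,-0.44],[0,0,-0.53],[0,0,-0.62],[0,0,-0.7],[0,0,-0.73],[0,0,-0.73]])

```text
t: 19.65
ee_pos: [617.2, -249.1, 175.7]
orientation: [-3.127, -0.279, 0.008]
ft_force: [-0.4, 0.2, -0.3]
width: 61.4
```

```bash
python3 -c "
from h import *
d=look('w8',('green',))
t=look('t8',('red','yellow','green'),'top',150)"
```

```text
t 19.65 tcp [ 617.2 -249.1  175.7] jaw 0.1779 zax [-0.005  0.002 -1.   ] F [-0.4  0.2 -0.3] w 61.4
wrist green [261, 116, 34, 140, 3583] 21.1 (array([ 614.1, -254.6]), array([157.6,  28.8]), np.float64(-1.3397))
t 19.7 tcp [ 617.3 -248.8  175.6] jaw 0.1799 zax [-0.005  0.002 -1.   ] F [0.1 0.8 0. ] w 61.2
top red [251, 268, 69, 31, 1039] 50.7 (array([491.1, -17.8]), array([127.3,  29.7]), np.float64(1.3242))
top yellow [272, 131, 15, 15, 180] 139.7 (array([744.7,  -2.9]), array([14.2, 13.7]), np.float64(0.0093))
top yellow [314, 141, 20, 19, 308] 9.0 (array([756.4, -96.1]), array([38.2, 37.2]), np.float64(-0.0031))
top yellow [268, 200, 70, 32, 1104] 50.7 (array([617. , -49.6]), array([130.2,  29.3]), np.float64(1.3201))
top green [235, 195, 36, 86, 1290] 70.8 (array([573.8,  42.5]), array([156.5,  27.3]), np.float64(-0.2416))
top green [417, 206, 25, 15, 267] 20.4 (array([ 625.2, -307.9]), array([47. , 25.7]), np.float64(-1.3216))
```

jog_arm(travel=[[-0.008,-0.0145,-0.1],[-0.008,-0.0145,-0.2],[-0.008,-0.0145,-0.3],[-0.008,-0.0145,-0.4],[-0.008,-0.0145,-0.46],[-0.008,-0.0145,-0.49],[-0.008,-0.0145,-0.51],[-0.008,-0.0145,-0.52],[-0.008,-0.0145,-0.527],[-0.008,-0.0145,-0.527]], dr=[[0,0,0.033],[0,0,0.033],[0,0,0.033],[0,0,0.033],[0,0,0.033],[0,0,0.033],[0,0,0.033],[0,0,0.033],[0,0,0.033],[0,0,0.033]])

```text
t: 20.75
ee_pos: [614.8, -254.7, -34.3]
orientation: [-3.119, -0.364, 0.006]
ft_force: [-0.1, 0.6, -1.0]
width: 61.4
```

jog_arm(travel=[[0,0,0],[0,0,0],[0,0,0],[0,0,0],[0,0,0],[0,0,0],[0,0,0],[0,0,0],[0,0,0],[0,0,0]], dr=[[0,0,0],[0,0,0],[0,0,0],[0,0,0],[0,0,0],[0,0,0],[0,0,0],[0,0,0],[0,0,0],[0,0,0]], hand=-1)

```text
t: 21.75
ee_pos: [614.9, -254.7, -34.1]
orientation: [-3.119, -0.364, 0.006]
ft_force: [-1.5, 0.6, 5.1]
width: 30.0
```

jog_arm(travel=[[0,0,0.06],[0,0,0.16],[0,0,0.25],[-0.04,0.08,0.3],[-0.08,0.17,0.3],[-0.11,0.26,0.3],[-0.15,0.35,0.3],[-0.184,0.43,0.3],[-0.184,0.43,0.3],[-0.184,0.43,0.3]], dr=[[0,0,0],[0,0,0.05],[0,0,0.14],[0,0,0.23],[0,0,0.32],[0,0,0.41],[0,0,0.5],[0,0,0.59],[0,0,0.68],[0,0,0.695]])

```text
t: 22.75
ee_pos: [540.9, -81.7, 85.7]
orientation: [2.473, 1.936, -0.007]
ft_force: [-0.0, -0.4, -0.4]
width: 29.6
```

jog_arm(travel=[[0,0,0],[0,0,0],[0,0,0],[0,0,0],[0,0,0],[0,0,0],[0,0,0],[0,0,0],[0,0,0],[0,0,0]], dr=[[0,0,0],[0,0,0],[0,0,0],[0,0,0],[0,0,0],[0,0,0],[0,0,0],[0,0,0],[0,0,0],[0,0,0]])

```text
t: 23.75
ee_pos: [540.9, -81.7, 85.7]
orientation: [2.473, 1.936, -0.007]
ft_force: [-0.1, 0.1, -0.8]
width: 29.6
```

```bash
python3 -c "
from h import *
d=look('w9',('green','red','yellow'))"
```

```text
t 23.75 tcp [540.9 -81.7  85.7] jaw 1.3282 zax [-0.003 -0.003 -1.   ] F [-0.1  0.1 -0.8] w 29.6
wrist green [248, 103, 67, 213, 13315] 141.1 (array([512.7, -74.9]), array([103.7,  30.3]), np.float64(-0.2438))
wrist green [426, 114, 81, 202, 9970] 71.1 (array([567.8,  42.8]), array([145.7,  33. ]), np.float64(-0.2416))
wrist green [254, 349, 55, 41, 2183] 141.1 (array([596.9, -95.7]), array([29.1, 25.8]), np.float64(1.3314))
wrist red [315, 110, 174, 44, 5567] 51.2 (array([498.1,  15.2]), array([120.2,  28.5]), np.float64(1.3227))
```

jog_arm(travel=[[0.005,-0.001,0],[0.005,-0.001,-0.04],[0.005,-0.001,-0.08],[0.005,-0.001,-0.11],[0.005,-0.001,-0.135],[0.005,-0.001,-0.15],[0.005,-0.001,-0.16],[0.005,-0.001,-0.168],[0.005,-0.001,-0.174],[0.005,-0.001,-0.174]], dr=[[0,0,0],[0,0,0],[0,0,0],[0,0,0],[0,0,0],[0,0,0],[0,0,0],[0,0,0],[0,0,0],[0,0,0]])

```text
t: 24.8
ee_pos: [542.9, -82.1, 16.1]
orientation: [2.473, 1.936, -0.007]
ft_force: [-0.3, -0.4, -1.0]
width: 29.8
```

jog_arm(travel=[[0,0,0],[0,0,0],[0,0,0],[0,0,0],[0,0,0],[0,0,0],[0,0,0],[0,0,0],[0,0,0],[0,0,0]], dr=[[0,0,0],[0,0,0],[0,0,0],[0,0,0],[0,0,0],[0,0,0],[0,0,0],[0,0,0],[0,0,0],[0,0,0]], hand=0.4)

```text
t: 25.8
ee_pos: [542.9, -82.1, 16.1]
orientation: [2.473, 1.936, -0.007]
ft_force: [-0.2, 0.0, 0.1]
width: 61.4
```

jog_arm(travel=[[0,0,0.03],[0,0,0.09],[0,0,0.2],[0,0,0.32],[0,-0.1,0.44],[-0.04,-0.2,0.5],[-0.08,-0.3,0.5],[-0.12,-0.42,0.5],[-0.16,-0.54,0.5],[-0.2,-0.6,0.5]], dr=[[0,0,0],[0,0,0],[0,0,0],[0,0,0],[0,0,0],[0,0,0],[0,0,0],[0,0,0],[0,0,0],[0,0,0]])

```text
t: 26.8
ee_pos: [462.1, -325.2, 217.4]
orientation: [2.473, 1.933, -0.006]
ft_force: [-0.1, 0.1, -0.3]
width: 61.5
```

```bash
python3 -c "
from h import *
t=look('t10',('red','yellow','green','blue'),'top',150)
s=look('s10',('green','blue'),'scene',150)
cv2.imwrite('pics/f.png',np.hstack([cv2.resize(t['pixels'][130:330,190:390],(400,400)),cv2.resize(s['pixels'][120:280,170:330],(400,400))])[:,:,::-1])"
```

```text
t 26.8 tcp [ 462.1 -325.2  217.4] jaw 1.3267 zax [-0.001 -0.005 -1.   ] F [-0.1  0.1 -0.3] w 61.5
top red [251, 268, 55, 27, 805] 50.7 (array([493.3,  -3.9]), array([99. , 27.5]), np.float64(1.3336))
top yellow [272, 131, 15, 15, 175] 140.7 (array([745.2,  -2.9]), array([13.7, 12.4]), np.float64(-1.5615))
top yellow [314, 141, 19, 20, 308] 9.1 (array([756.3, -96.1]), array([38.3, 37.2]), np.float64(-0.0031))
top yellow [268, 200, 55, 28, 839] 50.8 (array([620.7, -35.1]), array([100. ,  29.2]), np.float64(1.322))
top green [235, 195, 35, 86, 1295] 70.8 (array([573.8,  42.6]), array([156.5,  27.7]), np.float64(-0.2445))
top green [304, 213, 34, 86, 1345] 70.7 (array([541.5, -81.6]), array([156.6,  29.5]), np.float64(-0.2482))
top blue [493, 129, 63, 45, 1986] 148.3 (array([ 727. , -446.9]), array([70. , 64.3]), np.float64(-1.1117))
top blue [83, 198, 87, 30, 1142] 24.6 (array([615.5, 289.4]), array([162.5,  39.1]), np.float64(1.375))
t 26.85 tcp [ 459.9 -327.5  217.2] jaw 1.3255 zax [-0.003 -0.006 -1.   ] F [-1.8 -1.   0.4] w 61.4
scene green [90, 0, 58, 73, 2024] 142.8 (array([ -658.3, -1034.7]), array([314.2,  93.5]), np.float64(0.7859))
scene green [239, 162, 35, 36, 532] 68.5 (array([549.9, -77.6]), array([160.2,  27.5]), np.float64(-0.2454))
scene green [287, 173, 33, 39, 559] 68.7 (array([582.8,  47. ]), array([160.7,  27.7]), np.float64(-0.2356))
scene green [522, 180, 38, 14, 461] 84.1 (array([488. , 618.9]), array([94.8, 57.5]), np.float64(-1.3859))
scene blue [64, 168, 36, 56, 1187] 146.8 (array([ 738.6, -441.2]), array([68.8, 62.5]), np.float64(-0.31))
scene blue [370, 219, 71, 21, 587] 21.7 (array([626.4, 295.2]), array([159.7,  42.6]), np.float64(1.3845))
```

View pics/f.png

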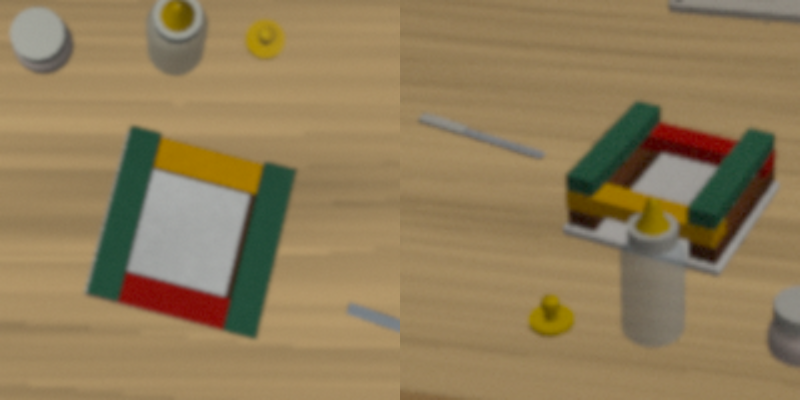

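The tower is square and the bystanders have not moved. The final picture shows green slats over both battens (columns 125 and 262 in the left half) with flush corners.

```bash
python3 -c "
from workcell import ticket;print(ticket.close_job())"
```

```text
the job is handed in; nothing more can be done
None
```

The tower is rebuilt and handed in at about 27 s of the 58 s allowed. I gripped the red slat and slid it out along the battens without lifting it. Both green slats were then laid across the red and yellow ones.

**Red and yellow slats:** They lie about 130 mm apart (the aim) and about 0.005 rad from parallel. Red's top stayed at the same height throughout (about 51 mm). Yellow's position read the same at the end, to within about 1.5 mm on the part left visible.

**Green slats:** In the board frame their centres measure about (0.5, +65) and (−0.5, −63) mm. Both are square within 0.01 rad, with tops at about 71 mm.

**Bystanders:** The brush, bottle and pacifier read within about 1 mm of where they started. The jar and nail file I checked only by eye in the pictures.

**What failed or disagreed:**
- **First grasp:** It closed on air because the reported TCP height reads about 42 mm low. Two camera views showed the shut fingertips at about 69 mm while the telemetry said 27 mm. I corrected for this in every later move.
- **Scene camera:** It reads about 5–9 mm off in x and y, and about 2 mm low in height, compared with the top and wrist cameras. Those two agreed to about 1–2 mm, so I used them for positions.

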